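# Change over the setup block in a stop-setting fixture

## Robot

A 6-joint arm with a two-finger parallel gripper is mounted at the origin on a cart in front of the work surface, level with it; the furniture and walls round the work are solid. World frame = base frame: x ahead of the robot, y to its left, z up, the work surface at z = 0. Lengths are in m, angles in rad, forces in N, time in s.
With the tool pointing down it reaches from about 0.25 to 0.775 m from the base axis. Payload 4 kg.
Tool frame: the origin (TCP) lies between the finger pads; the fingertips stand 14 mm ahead of it and the grasp point (between the pads) lies 5 mm behind it (tip_reach is the distance from the TCP to the fingertips, in m); z points along the fingers, y is the line along which they close (so a half turn about z gives the same grasp; the last joint's range is limited). The gripper opens to 94 mm and grips with 3 to 60 N. Pads are 16 mm wide; open, the fingers measure 119 mm over their backs; the gripper's body (75 mm by 177 mm) begins 78 mm behind the grasp point.
Start: joints at [1.088, 0.087, 1.371, -0, 1.684, -0.103], TCP at [0.204, 0.511, 0.22] pointing down, gripper open.
Joint ranges: [-3.1, 3.1], [-0.76, 2.03], [0.27, 2.55], [-1.08, 4.22], [0.17, 2.65], [-2.57, 2.57]. Speed limits (rad/s): [2.79, 2.79, 3.14, 3.14, 3.14, 3.14].

## Interface

Orientations are given as [roll, pitch, yaw] about the fixed x, y, z axes, in that order (R = Rz(yaw) Ry(pitch) Rx(roll)).
In Python, from bench import * gives the robot as it stands. The module is installed in compiled form; this text tells all that it offers.
- The arm moves only by the tool servo_tool, never from a script. Its argument "targets" is a list of rows, each a list of 4 numbers: the shift along the tool's x, y, z in cm, then the turn about the tool's z in degrees. A call has 1 to 8 rows; each row is the pose to reach, as a shift and turn from the pose commanded when the call began, along the tool's axes at that moment; what a row does not reach only later rows make up. A row lasts 1/8 s, in which the tool goes at most 62.5 mm and 10.7 degrees, less where a joint would pass 70% of its speed; a pose out of reach is approached as far as the arm can. A call with a gripper value outside its range is refused whole. "claw" is the closure in counts, from 0 (fully open) to 255 (shut), set as the call begins (left out, the last holds). The fingers move at their own pace and stop on an object; the grip force is fixed at half the most. Time passes only in rows, so rows that repeat a pose let the fingers close. It gives the time, the measured TCP pose, the force, the opening and the grip force at its end, in the units of the state.
- get_obs(): the state, without advancing time (a new reading comes with each control period).
- snapshot(name): name is "side" or "top"; returns the picture (420x560x3 uint8, blue, green, red); there is no depth.
- camera_model(name): a dict with "camera_matrix" (3x3 intrinsics, pixels), "k1" (the pictures are not rectified: a ray, as slopes to the right and down, at radius r is drawn at 1 + k1 r^2 times it, then the intrinsics apply), "camera_from_world" (4x4, takes a point from world to camera coordinates). Camera axes: x right, y up, looking along -z (the intrinsics and any distortion apply to the point x, -y, -z); pixel columns grow to the right and rows downward; lengths in m; the calibration is good to about 2 mm. A picture is of the moment at which its call begins. camera_model takes no time and is no camera call.
- close_job(): hands the job in; it is judged then, once.
The state is a dict: "time": time; "joint_positions": joint angles; "qvel": joint speeds; "joint_torque": joint torques, N m; "tool_pos": TCP position; "ee_rot": TCP orientation; "wrist_force": force on the tool from outside, world axes, zero at the start; "wrist_torque": the same for the moment, N m; "width": finger opening in m; "finger_force": force on a finger pad.
Only numpy, scipy, OpenCV 4.12 (cv2) and the standard library are available. Lean on these libraries where they do the work, as an engineer would, in place of code of your own. Each camera call takes 0.05 s, during which the arm holds its last target. There are 200 camera calls.

## Task

Swap the two brass setup blocks on the fixture: the one in the seat between anvil and jaw goes to the storage place, and the one in storage goes into the seat, each lying flat, centred and the same way round as the other lay there. Then wind the handwheel clockwise by its red handle until the jaw has pushed the new block flat against the anvil and touches it, and let go. Leave the shim tin, the tape measure and the third, flat brass block where they are.

Things in the scene. Friction and masses are not known exactly. Their poses are not given: they have to be found in the camera images.
- fixture: Fixture fixed to the table: aluminium plate 92 (x) x 312 (y from -150 to +162) x 12 mm; origin under the plate, z up; blocks rest on its top, z = 12 mm. On the line x = 0, from -y to +y: storage place, anvil, seat, sliding jaw, blue gear housing (58 x 60 mm, y 85 to 145, top z = 42 mm) with the handwheel. Yaw within about 0.3 rad.
- seat (a point): Foot of the anvil's face on the plate top (fixture y -45, z 12 mm), axes as the fixture's. Steel anvil (36 mm wide in x, 20 thick, 22 high) on its -y side; seat, where a block lies, on its +y side, up to the jaw. Blocks lie with their 51 mm length along fixture x and jut out past anvil and jaw, free to grip by the ends. Against the anvil, a block's centre is half its width from here.
- storage (a point): Centre of the storage place, a dark rubber patch on the plate top (fixture x 0, y -115, z 12 mm), between two brown lips 4 mm high that run along x and stand 40 mm apart (inside, in y); its ends in x are open. A block lies there with its length along fixture x.
- thick_block: Brass setup block, 25.4 (its x) x 51 (its y) x 25 mm high, 0.28 kg; origin at the centre of its underside. Starts in the seat or in storage.
- thin_block: Brass setup block, 19 (its x) x 51 (its y) x 13 mm high (grip it low, close to the plate), 0.10 kg; origin at the centre of its underside. Starts in the place that the thick block does not have.
- jaw (a joint): Jaw position, m: 0 fully open, its face 56 mm from the anvil's; grows towards the anvil (fixture -y), so the gap is 56 mm minus this. Range 0 to 0.045, starts at 0 to 0.012. Jaw 36 mm wide in x, top 22 mm above the plate. Moved only by the handwheel, 8 mm per radian; stays where it is left.
- wheel (a joint): Angle of the handwheel in rad, about the vertical axis; grows clockwise seen from above, which closes the jaw. Range 0 to 5.6. Starts at 0 to 1.5. At 0 the handle is on the fixture's -x side of the axis. Friction about 0.06 N m.
- wheel_axis (a point): Point on the vertical axis of the handwheel, at the height of the middle of the handle (fixture x 0, y 115, z 76.5 mm). The wheel is a black disc of 50 mm radius, its top at z = 56 mm.
- handle (a point): Middle of the red upright handle on the wheel, 39 mm from the wheel's axis: 18 mm in diameter, from 56.5 to 94.5 mm above the table, turning freely on its own pin, so that a gripper can hold it from above and carry it round without turning.
- shim_tin: Bystander: round tin with red lid, 70 mm across, 29 mm high; origin under its centre.
- tape_measure: Bystander: yellow tape measure, 38 x 101 x 68 mm high; origin at the underside.
- flat_block: Bystander: a third brass block, 25 x 75 x 10 mm, lying on the table; origin under its centre.
Mind the look-alikes: they are no part of the job. There is more than one size of the thick_block; the job needs the middle-sized.

How it is judged:
On the way, in this order (a step that is already met when the one before it is completed fails the run):
1. the two blocks have changed places: each lies flat and released where the other was (contact force between the fingers and thick_block below 0.1 N and contact force between the fingers and thin_block below 0.1 N and ((distance of each of thick_block, thin_block from where it was at the start of the episode above 0.06 m and x of thick_block in the frame of fixture between -0.012 and 0.012 m and y of thick_block in the frame of fixture between -0.0353 and 0 m and z of thick_block in the frame of fixture between 0.009 and 0.015 m and angle between each of thick_block, thin_block's own z axis and vertical below 0.08 rad and angle between the y axis of thick_block and the x axis of fixture, either way round below 0.25 rad and x of thin_block in the frame of fixture between -0.015 and 0.015 m and y of thin_block in the frame of fixture between -0.128 and -0.102 m and z of thin_block in the frame of fixture between 0.009 and 0.015 m and angle between the y axis of thin_block and the x axis of fixture, either way round below 0.3 rad and linear speed of each of thick_block, thin_block below 0.02 m/s) or (distance of each of thin_block, thick_block from where it was at the start of the episode above 0.06 m and x of thin_block in the frame of fixture between -0.012 and 0.012 m and y of thin_block in the frame of fixture between -0.0385 and 0 m and z of thin_block in the frame of fixture between 0.009 and 0.015 m and angle between each of thin_block, thick_block's own z axis and vertical below 0.08 rad and angle between the y axis of thin_block and the x axis of fixture, either way round below 0.25 rad and x of thick_block in the frame of fixture between -0.015 and 0.015 m and y of thick_block in the frame of fixture between -0.128 and -0.102 m and z of thick_block in the frame of fixture between 0.009 and 0.015 m and angle between the y axis of thick_block and the x axis of fixture, either way round below 0.3 rad and linear speed of each of thin_block, thick_block below 0.02 m/s))), for 0.2 s.
2. the jaw has been wound up to the block and has it flat against the anvil ((((distance of each of thick_block, thin_block from where it was at the start of the episode above 0.06 m and x of thick_block in the frame of fixture between -0.012 and 0.012 m and y of thick_block in the frame of fixture between -0.0353 and 0 m and z of thick_block in the frame of fixture between 0.009 and 0.015 m and angle between each of thick_block, thin_block's own z axis and vertical below 0.08 rad and angle between the y axis of thick_block and the x axis of fixture, either way round below 0.25 rad and x of thin_block in the frame of fixture between -0.015 and 0.015 m and y of thin_block in the frame of fixture between -0.128 and -0.102 m and z of thin_block in the frame of fixture between 0.009 and 0.015 m and angle between the y axis of thin_block and the x axis of fixture, either way round below 0.3 rad and linear speed of each of thick_block, thin_block below 0.02 m/s) and y of thick_block in the frame of seat between 0.0107 and 0.0147 m and angle between the y axis of thick_block and the x axis of fixture, either way round below 0.06 rad and value of joint jaw between 0.0281 and 0.0326 m) or ((distance of each of thin_block, thick_block from where it was at the start of the episode above 0.06 m and x of thin_block in the frame of fixture between -0.012 and 0.012 m and y of thin_block in the frame of fixture between -0.0385 and 0 m and z of thin_block in the frame of fixture between 0.009 and 0.015 m and angle between each of thin_block, thick_block's own z axis and vertical below 0.08 rad and angle between the y axis of thin_block and the x axis of fixture, either way round below 0.25 rad and x of thick_block in the frame of fixture between -0.015 and 0.015 m and y of thick_block in the frame of fixture between -0.128 and -0.102 m and z of thick_block in the frame of fixture between 0.009 and 0.015 m and angle between the y axis of thick_block and the x axis of fixture, either way round below 0.3 rad and linear speed of each of thin_block, thick_block below 0.02 m/s) and y of thin_block in the frame of seat between 0.0075 and 0.0115 m and angle between the y axis of thin_block and the x axis of fixture, either way round below 0.06 rad and value of joint jaw between 0.0345 and 0.039 m))), for 0.2 s.
At the end, for the whole second after the job is handed in: Blocks have changed places, flat, released, at rest. Seat block: within 12 mm of centre in x, within 2 mm of the anvil face, square within 0.06 rad; jaw gap to it under 2.5 mm. Stored block: between the lips, within 15 mm (x) and 13 mm (y) of centre, within 0.3 rad of fixture x (contact force between the fingers and thick_block below 0.1 N and contact force between the fingers and thin_block below 0.1 N and velocity of joint jaw between -0.005 and 0.005 m/s and (((distance of each of thick_block, thin_block from where it was at the start of the episode above 0.06 m and x of thick_block in the frame of fixture between -0.012 and 0.012 m and y of thick_block in the frame of fixture between -0.0353 and 0 m and z of thick_block in the frame of fixture between 0.009 and 0.015 m and angle between each of thick_block, thin_block's own z axis and vertical below 0.08 rad and angle between the y axis of thick_block and the x axis of fixture, either way round below 0.25 rad and x of thin_block in the frame of fixture between -0.015 and 0.015 m and y of thin_block in the frame of fixture between -0.128 and -0.102 m and z of thin_block in the frame of fixture between 0.009 and 0.015 m and angle between the y axis of thin_block and the x axis of fixture, either way round below 0.3 rad and linear speed of each of thick_block, thin_block below 0.02 m/s) and y of thick_block in the frame of seat between 0.0107 and 0.0147 m and angle between the y axis of thick_block and the x axis of fixture, either way round below 0.06 rad and value of joint jaw between 0.0281 and 0.0326 m) or ((distance of each of thin_block, thick_block from where it was at the start of the episode above 0.06 m and x of thin_block in the frame of fixture between -0.012 and 0.012 m and y of thin_block in the frame of fixture between -0.0385 and 0 m and z of thin_block in the frame of fixture between 0.009 and 0.015 m and angle between each of thin_block, thick_block's own z axis and vertical below 0.08 rad and angle between the y axis of thin_block and the x axis of fixture, either way round below 0.25 rad and x of thick_block in the frame of fixture between -0.015 and 0.015 m and y of thick_block in the frame of fixture between -0.128 and -0.102 m and z of thick_block in the frame of fixture between 0.009 and 0.015 m and angle between the y axis of thick_block and the x axis of fixture, either way round below 0.3 rad and linear speed of each of thin_block, thick_block below 0.02 m/s) and y of thin_block in the frame of seat between 0.0075 and 0.0115 m and angle between the y axis of thin_block and the x axis of fixture, either way round below 0.06 rad and value of joint jaw between 0.0345 and 0.039 m))); the robot touches nothing.
It fails at once if the shim tin, tape measure or flat block moved more than 20 mm (distance of any of shim_tin, tape_measure, flat_block from where it was at the start of the episode above 0.02 m).
It also fails if it takes over 69 s, if anything falls off the work surface, if the arm or the gripper's body presses on something with over 40 N, if the wrist force passes 120 N, or if a joint passes its speed limit or range.

## Working session

There is one attempt and no reset: what is moved stays moved. The work goes in short steps, Python scripts to look and compute and a tool call to move; the robot and the scene stay as the last step left them, time stands still between calls to the robot, and variables do not carry over. Pictures are saved under pics/ and viewed, at most 10 in all, crops included, and the job is handed in when it is done.

Besides the shell and the picture viewer there is one more tool, called after "Request:" in YAML: its name, and indented under it one key for each argument. servo_tool: Moves the arm, as the interface text tells. Its arguments: {"type":"object","properties":{"targets":{"type":"array"},"claw":{"type":"number"}},"required":["targets"]}

```bash
mkdir -p pics; cat > h.py <<'E'
from bench import *
import numpy as np, cv2
from scipy.optimize import least_squares
def proj(cm,P):
    P=np.atleast_2d(np.asarray(P,float)); T=np.array(cm["camera_from_world"]);K=np.array(cm["camera_matrix"])
    c=P@T[:3,:3].T+T[:3,3]; s=np.c_[c[:,0],-c[:,1]]/(-c[:,2:3]); s=s*(1+cm["k1"]*(s**2).sum(1,keepdims=True))
    return s@K[:2,:2].T+K[:2,2]
def back(cm,px,z):
    f=lambda q:(proj(cm,[[q[0],q[1],z]])[0]-px)
    return least_squares(f,[0.45,0.1]).x
E
python3 - <<'E'
from h import *
o=get_obs();print(o["time"],o["tool_pos"],o["ee_rot"],o["width"])
for n in("top","side"):
    cv2.imwrite(f"pics/{n}0.png",snapshot(n)); c=camera_model(n); print(n,np.round(c["camera_from_world"],3).tolist(),np.round(c["camera_matrix"],1).tolist(),c["k1"])
E
```

```text
0.0 [0.20365299 0.51033138 0.21830164] [-3.13936552e+00 -2.32473899e-04  2.76176486e+00] 0.09396366492279087
top [[-0.008, -1.0, -0.01, 0.104], [0.993, -0.009, 0.121, -0.549], [-0.121, -0.009, 0.993, -1.157], [0.0, 0.0, 0.0, 1.0]] [[441.9, 0.0, 279.8], [0.0, 441.9, 208.8], [0.0, 0.0, 1.0]] -0.005404599884093765
side [[0.925, -0.381, -0.002, -0.451], [0.167, 0.402, 0.9, -0.21], [-0.342, -0.833, 0.435, -0.789], [0.0, 0.0, 0.0, 1.0]] [[421.5, 0.0, 280.2], [0.0, 421.5, 210.6], [0.0, 0.0, 1.0]] -0.04289156108133871
```

View pics/top0.png

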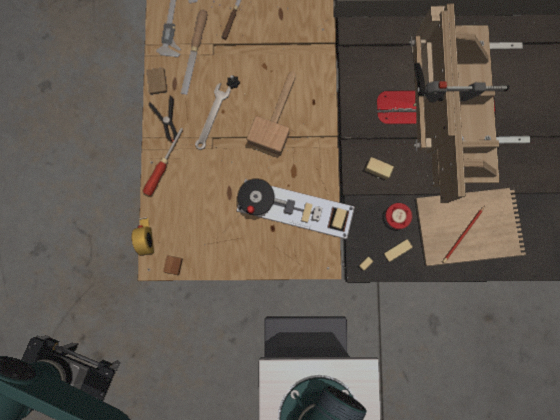

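View pics/side0.png

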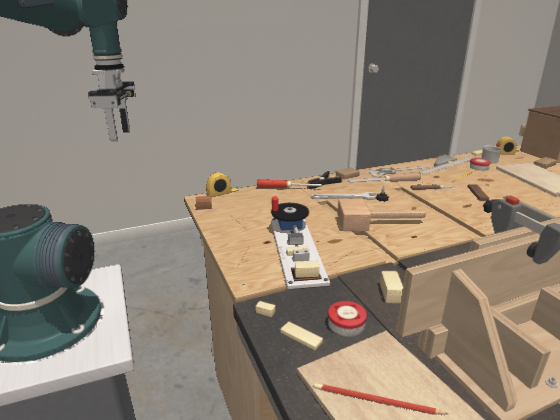

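```bash
python3 - <<'E'
import cv2
t=cv2.imread("pics/top0.png")[170:245,230:362]; cv2.imwrite("pics/tc.png",cv2.resize(t,None,fx=6,fy=6,interpolation=cv2.INTER_CUBIC))
t=cv2.imread("pics/side0.png")[190:290,235:365]; cv2.imwrite("pics/sc.png",cv2.resize(t,None,fx=6,fy=6,interpolation=cv2.INTER_CUBIC))
E
```

```text
(no output)
```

View pics/tc.png

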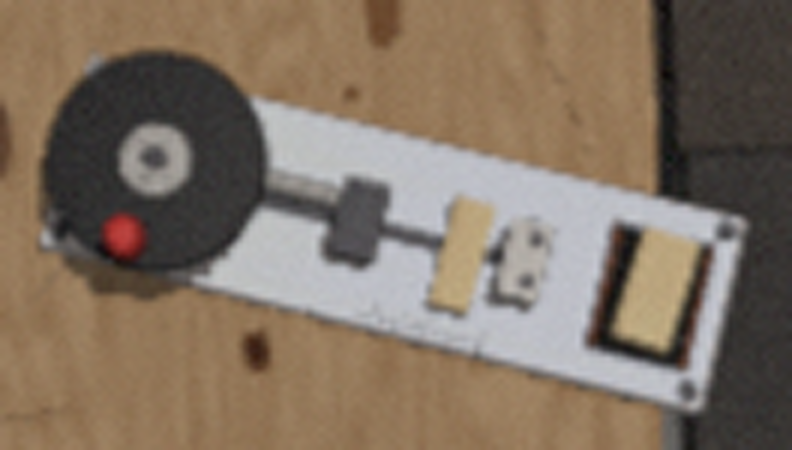

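View pics/sc.png

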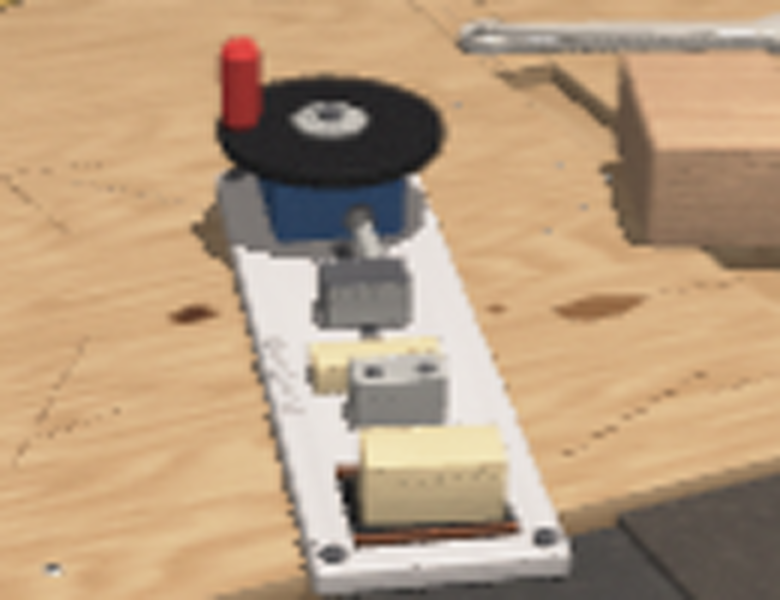

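```bash
cat > fit.py <<'E'
from h import *
ct,cs=camera_model("top"),camera_model("side")
T=lambda u,v:np.array([(u+.5)/6-.5+230,(v+.5)/6-.5+170]); S=lambda u,v:np.array([(u+.5)/6-.5+235,(v+.5)/6-.5+190])
def w(p,q): c,s=np.cos(p[2]),np.sin(p[2]); q=np.array(q,float); return np.array([p[0]+c*q[0]-s*q[1],p[1]+s*q[0]+c*q[1],q[2]])
L=[(ct,T(746,217),(.046,-.150,.012)),(ct,T(703,409),(-.046,-.150,.012)),(ct,T(156,157),(0,.115,.058)),
   (cs,S(312,577),(-.046,-.150,.012)),(cs,S(570,550),(.046,-.150,.012)),(cs,S(330,119),(0,.115,.058)),(ct,T(45,245),(-.046,.162,.012))]
F=lambda L,k:least_squares(lambda p:np.concatenate([(proj(c,w(p,q))[0]-px) for c,px,q in L]),k)
for name,M in(("all",L),("top",[l for l in L if l[0] is ct]),("side",[l for l in L if l[0] is cs])):
    r=F(M,[.42,.15,-.23]); print(name,np.round(r.x,4),np.round(r.fun.reshape(-1,2),1).tolist())
p=F(L,[.42,.15,-.23]).x
inv=lambda X:np.array([[np.cos(p[2]),np.sin(p[2])],[-np.sin(p[2]),np.cos(p[2])]])@(np.array(X)-p[:2])
def rep(n,pts,z):
    Q=np.array([inv(back(ct,T(*a),z)) for a in pts]); print(n,np.round(1000*Q,1).tolist(),"mean",np.round(1000*Q.mean(0),1))
rep("thin",[(455,196),(495,203),(463,314),(429,303)],.025)
rep("thick",[(646,229),(702,241),(670,354),(612,340)],.037)
rep("jaw",[(343,178),(390,186),(367,267),(325,255)],.034)
rep("anvil",[(509,218),(552,228),(534,305),(492,294)],.034)
rep("handle",[(124,233)],.0945)
E
python3 fit.py
```

```text
all [ 0.5518  0.0505 -0.2599] [[0.7, 0.5], [0.1, 1.0], [0.3, 0.4], [0.5, -1.1], [0.7, -0.0], [0.4, -0.5], [-0.9, 0.1]]
top [ 0.5532  0.0507 -0.255 ] [[0.6, -0.3], [0.2, 0.3], [0.2, 0.1], [-1.0, -0.1]]
side [ 0.5497  0.0491 -0.2595] [[-0.1, -0.5], [0.2, 0.5], [-0.1, -0.1]]
thin [[21.5, -16.5], [22.9, -34.8], [-29.6, -33.0], [-28.6, -16.9]] mean [ -3.4 -25.3]
thick [[26.5, -102.7], [27.4, -128.3], [-25.4, -126.2], [-25.7, -99.7]] mean [   0.7 -114.2]
jaw [[15.7, 34.4], [17.4, 13.1], [-20.7, 14.1], [-20.1, 33.6]] mean [-1.9 23.8]
anvil [[16.6, -42.3], [17.0, -62.1], [-18.8, -62.5], [-18.6, -43.1]] mean [ -1.  -52.5]
handle [[-38.9, 117.3]] mean [-38.9 117.3]
```

```bash
cat > go.py <<'E'
from h import *
import sys
from scipy.spatial.transform import Rotation as Ro
P=np.array([.5515,.0520,-.257])
def go(x,y,z,yaw=0):
    "fixture coords mm of TCP (z above table) -> tool shift cm, turn deg"
    o=get_obs(); R=Ro.from_euler("xyz",o["ee_rot"]); c,s=np.cos(P[2]),np.sin(P[2]); x,y,z=x/1e3,y/1e3,z/1e3
    t=np.array([P[0]+c*x-s*y,P[1]+s*x+c*y,z]); d=R.inv().apply(t-o["tool_pos"])*100
    a=(o["ee_rot"][2]-(P[2]+np.pi/2+np.radians(yaw)));a=np.degrees((a+np.pi/2)%np.pi-np.pi/2)
    print("world",t.round(4),"shift",d.round(2),"turn",round(a,1),"t",o["time"])
if __name__=="__main__":
    for a in sys.argv[1:]: go(*map(float,a.split(",")))
E
python3 go.py=-1 2>/dev/null; python3 go.py -2.8,-26.5,120 -2.8,-26.5,28.5; python3 -c "
from h import *
ct=camera_model('top')
for p in((220,279),(240,240),(143,237),(379,168)):print(back(ct,p,0))"
```

```text
world [0.5421 0.0271 0.12  ] shift [-49.34 -32.32   9.9 ] turn 83.0 t 0.1
world [0.5421 0.0271 0.0285] shift [-49.35 -32.31  19.05] turn 83.0 t 0.1
[0.36301542 0.26360549]
[0.46867279 0.20933413]
[0.47927125 0.4774984 ]
[ 0.66651339 -0.17951014]
```

Request:
servo_tool:
  targets:
    - [-49.3, -32.3, 5, 83]
    - [-49.3, -32.3, 5, 83]
    - [-49.3, -32.3, 5, 83]
    - [-49.3, -32.3, 5, 83]
    - [-49.3, -32.3, 5, 83]
    - [-49.3, -32.3, 5, 83]
    - [-49.3, -32.3, 5, 83]
    - [-49.3, -32.3, 5, 83]
  claw: 0

```text
time: 1.1
tool_pos: [0.4904, 0.1009, 0.1767]
ee_rot: [-3.141, -0.0, 1.308]
wrist_force: [-0.4, 1.2, 0.4]
width: 0.0945
finger_force: 0.0
```

Request:
servo_tool:
  targets:
    - [0, 0, 0, 0]
    - [0, 0, 0, 0]
    - [0, 0, 0, 0]

```text
time: 1.48
tool_pos: [0.4891, 0.104, 0.1773]
ee_rot: [-3.141, -0.0, 1.316]
wrist_force: [-0.3, 0.2, -0.4]
width: 0.0937
finger_force: 0.0
```

```bash
python3 go.py -2.8,-26.5,60 -2.8,-26.5,28.5
```

```text
world [0.5421 0.0271 0.06  ] shift [-6.11  7.07 11.73] turn 0.1 t 1.475
world [0.5421 0.0271 0.0285] shift [-6.11  7.07 14.88] turn 0.1 t 1.475
```

Request:
servo_tool:
  targets:
    - [-6.1, 7.1, 5, 0]
    - [-6.1, 7.1, 5, 0]
    - [-6.1, 7.1, 8, 0]
    - [-6.1, 7.1, 11.7, 0]
    - [-6.1, 7.1, 11.7, 0]
    - [-6.1, 7.1, 11.7, 0]

```text
time: 2.22
tool_pos: [0.5435, 0.0267, 0.0618]
ee_rot: [3.139, -0.001, 1.315]
wrist_force: [0.9, 0.7, 1.0]
width: 0.094
finger_force: 0.0
```

```bash
python3 go.py -2.8,-26.5,28; python3 -c "
from h import *
a=snapshot('side')[190:310,235:395];b=snapshot('top')[170:260,260:380]
cv2.imwrite('pics/a.png',np.vstack([cv2.resize(a,(480,360),interpolation=2),cv2.resize(b,(480,360)[:2],interpolation=2)])[:600])"
```

```text
world [0.5421 0.0271 0.028 ] shift [-0.   -0.16  3.38] turn 0.1 t 2.225
```

View pics/a.png

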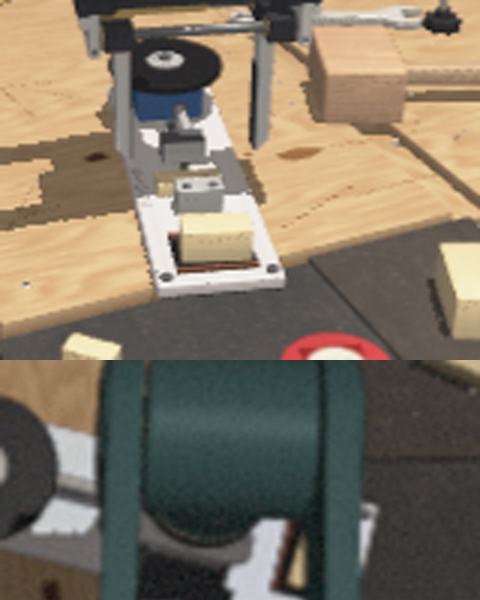

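The side view shows the fingers either side of the seat (tips at crop (127,155) and (258,147)), straddling the thin block; so I descend and grip.

Request:
servo_tool:
  targets:
    - [0, -0.15, 2, 0]
    - [0, -0.15, 3.4, 0]
    - [0, -0.15, 3.4, 0]
    - [0, -0.15, 3.4, 0]

```text
time: 2.82
tool_pos: [0.5417, 0.0261, 0.0267]
ee_rot: [3.141, -0.0, 1.313]
wrist_force: [-0.2, 1.1, -0.6]
width: 0.0943
finger_force: 0.0
```

Request:
servo_tool:
  targets:
    - [0, 0, 0, 0]
    - [0, 0, 0, 0]
    - [0, 0, 0, 0]
    - [0, 0, 0, 0]
    - [0, 0, 0, 0]
    - [0, 0, 0, 0]
    - [0, 0, 0, 0]
    - [0, 0, 0, 0]
  claw: 255

```text
time: 3.82
tool_pos: [0.5415, 0.0261, 0.0263]
ee_rot: [3.141, -0.0, 1.313]
wrist_force: [0.0, -0.6, 1.9]
width: 0.0505
finger_force: 30.2
```

Gripped at 51 mm. Lift and look at the park offset.

Request:
servo_tool:
  targets:
    - [0, 0, -5, 0]
    - [0, 0, -6, 0]
    - [0, 0, -6, 0]
    - [0, 0, -6, 0]

```text
time: 4.32
tool_pos: [0.5401, 0.0261, 0.0841]
ee_rot: [-3.138, 0.001, 1.313]
wrist_force: [-0.7, -0.4, -2.0]
width: 0.0503
finger_force: 29.9
```

```bash
python3 go.py -118,-25,80 -118,-25,16; python3 -c "
from h import *
print(get_obs()['width'],get_obs()['finger_force'])"
```

```text
world [0.431  0.0578 0.08  ] shift [  0.29 -11.35   0.45] turn -0.0 t 4.325
world [0.431  0.0578 0.016 ] shift [  0.29 -11.33   6.85] turn -0.0 t 4.325
0.05034063080429188 29.93433505296707
```

Request:
servo_tool:
  targets:
    - [0.3, -6, 0, 0]
    - [0.3, -11.4, 0, 0]
    - [0.3, -11.4, 2, 0]
    - [0.3, -11.4, 6, 0]
    - [0.3, -11.4, 6.7, 0]
    - [0.3, -11.4, 6.7, 0]
    - [0.3, -11.4, 6.7, 0]

```text
time: 5.2
tool_pos: [0.4331, 0.058, 0.0204]
ee_rot: [3.14, -0.001, 1.313]
wrist_force: [0.6, -1.0, -1.4]
width: 0.0506
finger_force: 29.9
```

```bash
python3 go.py -118,-25,15.3
```

```text
world [0.431  0.0578 0.0153] shift [-0.07 -0.2   0.51] turn -0.0 t 5.2
```

Request:
servo_tool:
  targets:
    - [0, -0.2, 0.4, 0]
    - [0, -0.2, 0.4, 0]
    - [0, -0.2, 0.4, 0]

```text
time: 5.58
tool_pos: [0.4301, 0.0585, 0.0155]
ee_rot: [3.141, -0.0, 1.313]
wrist_force: [0.6, 0.4, -1.2]
width: 0.0507
finger_force: 29.9
```

Request:
servo_tool:
  targets:
    - [0, 0, 0, 0]
    - [0, 0, 0, 0]
    - [0, 0, 0, 0]
    - [0, 0, 0, 0]
    - [0, 0, 0, 0]
    - [0, 0, 0, 0]
    - [0, 0, 0, 0]
  claw: 60

```text
time: 6.45
tool_pos: [0.43, 0.0585, 0.0152]
ee_rot: [3.142, -0.0, 1.313]
wrist_force: [1.1, 0.9, 1.2]
width: 0.0719
finger_force: 0.0
```

Request:
servo_tool:
  targets:
    - [0, 0, -5, 0]
    - [0, 0, -8, 0]
    - [0, 0, -8, 0]
    - [0, 0, -8, 0]
  claw: 0

```text
time: 6.95
tool_pos: [0.4293, 0.0585, 0.0941]
ee_rot: [-3.14, 0.0, 1.313]
wrist_force: [1.0, -0.2, -1.0]
width: 0.094
finger_force: 0.0
```

```bash
python3 go.py 1.3,-115.5,95 1.3,-115.5,32
```

```text
world [ 0.5234 -0.06    0.095 ] shift [-9.06 12.12 -0.11] turn -0.0 t 6.95
world [ 0.5234 -0.06    0.032 ] shift [-9.06 12.13  6.19] turn -0.0 t 6.95
```

Request:
servo_tool:
  targets:
    - [-4.5, 6, 0, 0]
    - [-9.1, 12.1, 0, 0]
    - [-9.1, 12.1, 0, 0]
    - [-9.1, 12.1, 0, 0]
    - [-9.1, 12.1, 4, 0]
    - [-9.1, 12.1, 6.2, 0]
    - [-9.1, 12.1, 6.2, 0]
    - [-9.1, 12.1, 6.2, 0]

```text
time: 7.95
tool_pos: [0.5237, -0.0597, 0.0337]
ee_rot: [3.141, -0.0, 1.314]
wrist_force: [-0.6, -0.7, -0.3]
width: 0.0938
finger_force: 0.0
```

Request:
servo_tool:
  targets:
    - [0, 0, 0, 0]
    - [0, 0, 0, 0]
    - [0, 0, 0, 0]
    - [0, 0, 0, 0]
    - [0, 0, 0, 0]
    - [0, 0, 0, 0]
    - [0, 0, 0, 0]
  claw: 255

```text
time: 8.82
tool_pos: [0.5238, -0.0603, 0.0333]
ee_rot: [3.142, -0.0, 1.313]
wrist_force: [-1.0, -0.1, 2.5]
width: 0.0509
finger_force: 29.5
```

```bash
python3 go.py 1.3,-115.5,32 
```

```text
world [ 0.5234 -0.06    0.032 ] shift [ 0.02 -0.05  0.13] turn -0.0 t 8.825
```

Request:
servo_tool:
  targets:
    - [0, 0, -4, 0]
    - [0, 0, -5, 0]
    - [0, 0, -5, 0]
    - [5, -0.1, -5, 0]
    - [9.3, -0.1, -5, 0]
    - [9.3, -0.1, -5, 0]
    - [9.3, -0.1, -5, 0]
    - [9.3, -0.1, -5, 0]

```text
time: 9.82
tool_pos: [0.5459, 0.0289, 0.0824]
ee_rot: [-3.14, 0.001, 1.312]
wrist_force: [-0.2, 0.4, -3.2]
width: 0.0512
finger_force: 29.5
```

```bash
python3 go.py 0,-21,34; python3 -c "
from h import *
a=snapshot('side')[190:310,235:395]
cv2.imwrite('pics/b.png',cv2.resize(a,(800,600),interpolation=2))"
```

```text
world [0.5462 0.0317 0.034 ] shift [ 0.28 -0.04  4.84] turn -0.1 t 9.825
```

View pics/b.png

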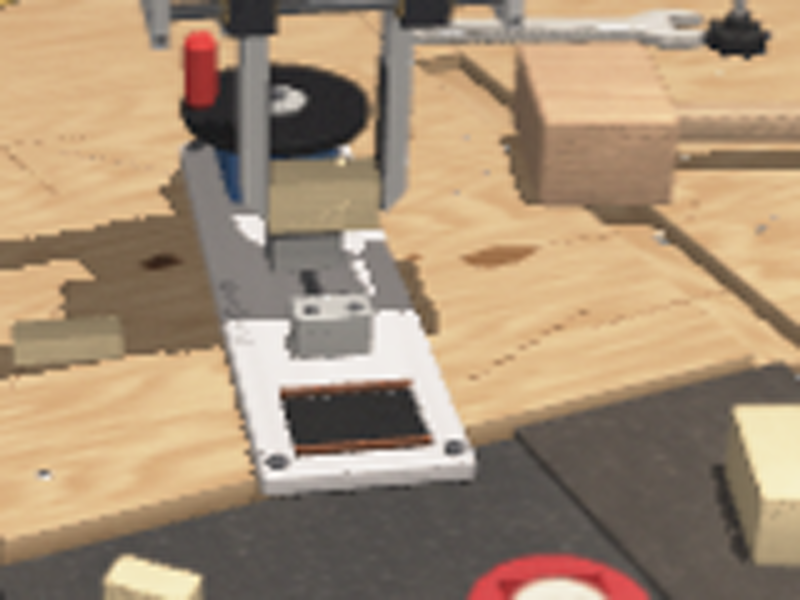

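The side picture shows the thick block held level at (325,195), above the gap between the anvil (330,325) and jaw (305,250). The thin block is parked flat at (68,340) and the storage patch is empty at (355,415). Lower it into the seat.

Request:
servo_tool:
  targets:
    - [0.2, 0, 3, 0]
    - [0.2, 0, 4.4, 0]
    - [0.2, 0, 4.7, 0]
    - [0.2, 0, 4.7, 0]
    - [0.2, 0, 4.7, 0]

```text
time: 10.5
tool_pos: [0.5479, 0.0317, 0.0374]
ee_rot: [3.139, -0.001, 1.313]
wrist_force: [-0.0, -0.2, -1.9]
width: 0.0513
finger_force: 29.5
```

```bash
python3 go.py 0,-21,33.5
```

```text
world [0.5462 0.0317 0.0335] shift [-0.05 -0.17  0.39] turn -0.0 t 10.5
```

Request:
servo_tool:
  targets:
    - [0, 0, 0.2, 0]
    - [0, 0, 0.2, 0]
    - [0, 0, 0.2, 0]

```text
time: 10.88
tool_pos: [0.5471, 0.0319, 0.0343]
ee_rot: [3.141, -0.0, 1.313]
wrist_force: [-0.3, 0.2, -2.1]
width: 0.0508
finger_force: 29.5
```

```bash
python3 go.py 0,-21,33.5
```

```text
world [0.5462 0.0317 0.0335] shift [-0.04 -0.09  0.08] turn -0.0 t 10.875
```

Request:
servo_tool:
  targets:
    - [0, -0.1, 0.1, 0]
    - [0, -0.1, 0.1, 0]
    - [0, -0.1, 0.1, 0]

```text
time: 11.25
tool_pos: [0.5462, 0.0321, 0.0333]
ee_rot: [3.141, -0.0, 1.313]
wrist_force: [1.8, 0.0, -2.3]
width: 0.0514
finger_force: 29.5
```

Request:
servo_tool:
  targets:
    - [0, 0, 0, 0]
    - [0, 0, 0, 0]
    - [0, 0, 0, 0]
    - [0, 0, 0, 0]
    - [0, 0, 0, 0]
    - [0, 0, 0, 0]
    - [0, 0, 0, 0]
  claw: 0

```text
time: 12.12
tool_pos: [0.5461, 0.0321, 0.0332]
ee_rot: [3.142, -0.0, 1.313]
wrist_force: [-0.0, 0.5, -0.8]
width: 0.0941
finger_force: 0.0
```

Request:
servo_tool:
  targets:
    - [0, 0, -5, 0]
    - [0, 0, -6, 0]
    - [0, 0, -6, 0]
    - [0, 0, -6, 0]

```text
time: 12.62
tool_pos: [0.545, 0.0321, 0.0915]
ee_rot: [-3.139, 0.001, 1.313]
wrist_force: [-0.6, -0.6, -0.7]
width: 0.0942
finger_force: 0.0
```

```bash
python3 - <<'E'
from go import *
o=get_obs(); d=Ro.from_euler("xyz",o["ee_rot"]).inv().apply(np.array([.430,.0585,.0152])-o["tool_pos"])*100
print(d.round(2),o["tool_pos"],o["time"])
E
```

```text
[ -0.37 -11.77   7.67] [0.5449894  0.03210259 0.09151389] 12.625
```

Request:
servo_tool:
  targets:
    - [-0.4, -6, 0, 0]
    - [-0.4, -11.8, 0, 0]
    - [-0.4, -11.8, 0, 0]
    - [-0.4, -11.8, 4, 0]
    - [-0.4, -11.8, 7.4, 0]
    - [-0.4, -11.8, 7.4, 0]
    - [-0.4, -11.8, 7.4, 0]
    - [-0.4, -11.8, 7.4, 0]

```text
time: 13.62
tool_pos: [0.4319, 0.0582, 0.0202]
ee_rot: [3.14, -0.0, 1.313]
wrist_force: [-0.2, 0.2, -0.1]
width: 0.094
finger_force: 0.0
```

```bash
python3 - <<'E'
from go import *
o=get_obs(); d=Ro.from_euler("xyz",o["ee_rot"]).inv().apply(np.array([.430,.0585,.0152])-o["tool_pos"])*100
print(d.round(2),o["tool_pos"],o["time"])
E
```

```text
[-0.02 -0.19  0.5 ] [0.43190743 0.05819606 0.02023877] 13.625
```

Request:
servo_tool:
  targets:
    - [0, -0.2, 0.4, 0]
    - [0, -0.2, 0.4, 0]
    - [0, -0.2, 0.4, 0]

```text
time: 14.0
tool_pos: [0.429, 0.0588, 0.0153]
ee_rot: [3.141, -0.0, 1.313]
wrist_force: [-0.6, -0.6, -1.2]
width: 0.0942
finger_force: 0.0
```

Request:
servo_tool:
  targets:
    - [0, 0, 0, 0]
    - [0, 0, 0, 0]
    - [0, 0, 0, 0]
    - [0, 0, 0, 0]
    - [0, 0, 0, 0]
    - [0, 0, 0, 0]
    - [0, 0, 0, 0]
  claw: 255

```text
time: 14.88
tool_pos: [0.4291, 0.0588, 0.0152]
ee_rot: [3.141, -0.0, 1.313]
wrist_force: [-0.1, -1.0, 0.3]
width: 0.0505
finger_force: 30.0
```

Request:
servo_tool:
  targets:
    - [0, 0, -5, 0]
    - [0, 0, -8, 0]
    - [0, 0, -8, 0]
    - [0, 0, -8, 0]

```text
time: 15.38
tool_pos: [0.4279, 0.0588, 0.0936]
ee_rot: [-3.139, 0.001, 1.313]
wrist_force: [-0.4, -0.2, -1.2]
width: 0.0503
finger_force: 30.0
```

```bash
python3 go.py 0,-115,85 0,-115,27
```

```text
world [ 0.5223 -0.0592  0.085 ] shift [-9.   12.13  0.83] turn -0.0 t 15.375
world [ 0.5223 -0.0592  0.027 ] shift [-9.   12.15  6.63] turn -0.0 t 15.375
```

Request:
servo_tool:
  targets:
    - [-4.5, 6, 0, 0]
    - [-9, 12.1, 0, 0]
    - [-9, 12.1, 0, 0]
    - [-9, 12.1, 0, 0]
    - [-9, 12.1, 4, 0]
    - [-9, 12.1, 6.3, 0]
    - [-9, 12.1, 6.3, 0]
    - [-9, 12.1, 6.3, 0]

```text
time: 16.38
tool_pos: [0.5226, -0.0583, 0.0324]
ee_rot: [-3.141, -0.0, 1.314]
wrist_force: [-0.6, -0.2, -0.4]
width: 0.0506
finger_force: 30.0
```

Request:
servo_tool:
  targets:
    - [0, 0, 0, 0]
    - [0, 0, 0, 0]
    - [0, 0, 0, 0]

```text
time: 16.75
tool_pos: [0.5233, -0.0591, 0.0327]
ee_rot: [3.141, -0.0, 1.313]
wrist_force: [-0.8, -0.2, -1.2]
width: 0.0505
finger_force: 30.0
```

```bash
python3 go.py 0,-115,27.3
```

```text
world [ 0.5223 -0.0592  0.0273] shift [-0.04 -0.1   0.54] turn -0.0 t 16.75
```

Request:
servo_tool:
  targets:
    - [0, -0.1, 0.4, 0]
    - [0, -0.1, 0.5, 0]
    - [0, -0.1, 0.5, 0]
    - [0, -0.1, 0.5, 0]

```text
time: 17.25
tool_pos: [0.5222, -0.0588, 0.0272]
ee_rot: [-3.142, -0.0, 1.313]
wrist_force: [0.6, 0.5, -0.9]
width: 0.0506
finger_force: 30.0
```

Request:
servo_tool:
  targets:
    - [0, 0, 0, 0]
    - [0, 0, 0, 0]
    - [0, 0, 0, 0]
    - [0, 0, 0, 0]
    - [0, 0, 0, 0]
    - [0, 0, 0, 0]
    - [0, 0, 0, 0]
  claw: 0

```text
time: 18.12
tool_pos: [0.5221, -0.0588, 0.0272]
ee_rot: [-3.142, -0.0, 1.313]
wrist_force: [-1.4, -0.3, -0.1]
width: 0.0937
finger_force: 0.0
```

Request:
servo_tool:
  targets:
    - [0, 0, -5, 0]
    - [0, 0, -11, 0]
    - [0, 0, -13, 0]
    - [0, 0, -13, 0]
    - [0, -10, -13, 0]
    - [0, -18, -13, 0]
    - [0, -20, -13, 0]
    - [0, -20, -13, 0]

```text
time: 19.12
tool_pos: [0.3253, -0.0069, 0.1548]
ee_rot: [-3.139, 0.0, 1.314]
wrist_force: [-0.2, -0.4, 0.5]
width: 0.0941
finger_force: 0.0
```

```bash
python3 -c "
from h import *
a=snapshot('top')[170:245,230:362]; s=snapshot('side')[190:290,235:365]
cv2.imwrite('pics/c.png',np.vstack([cv2.resize(a,(528,300),interpolation=2),cv2.resize(s[10:85],(528,300),interpolation=2)]))"
```

```text
(no output)
```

View pics/c.png

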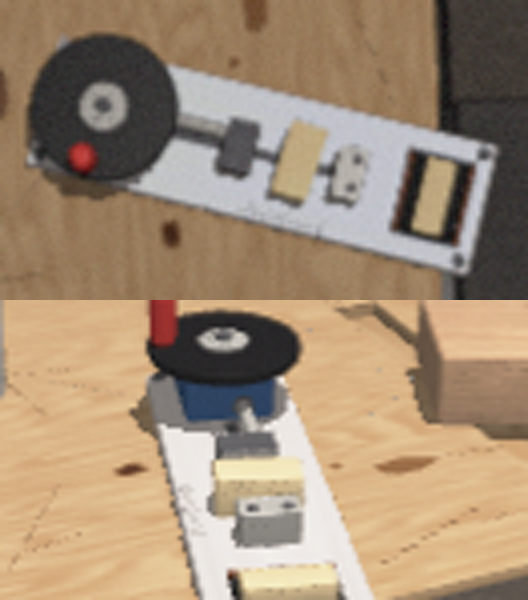

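Top view: thick block square in the seat at (300,162), thin one centred between the lips at (433,197), handle at (82,156). Now the handle, triangulated.

```bash
python3 - <<'E'
from go import *
res=[]
for n,r in (("top",(170,245,230,300)),("side",(170,230,255,300))):
    im=snapshot(n); h=cv2.cvtColor(im,cv2.COLOR_BGR2HSV)[r[0]:r[1],r[2]:r[3]]
    m=((h[...,0]<8)|(h[...,0]>172))&(h[...,1]>150)&(h[...,2]>80)
    v,u=np.nonzero(m); print(n,len(u),u.mean()+r[2],v.mean()+r[0],u.min()+r[2],u.max()+r[2],v.min()+r[0],v.max()+r[0])
    cm=camera_model(n)
    if n=="top": ut=np.array([u.mean()+r[2],v.mean()+r[0]])
    else: us=np.array([u.mean()+r[2],v.mean()+r[0]])
ct,cs=camera_model("top"),camera_model("side")
print("top at .0945/.09",back(ct,ut,.0945),back(ct,ut,.09),"side .0755",back(cs,us,.0755))
g=lambda q:np.r_[proj(ct,[q[0],q[1],.092])[0]-ut,proj(cs,[q[0],q[1],.0755])[0]-us]
s=least_squares(g,[.54,.17]);print("joint",s.x,s.fun)
print("axis P",P[0]-np.sin(P[2])*.115,P[1]+np.cos(P[2])*.115)
x,y=s.x; q=np.array([x,y])-P[:2];c,sn=np.cos(P[2]),np.sin(P[2]);print("fix",c*q[0]+sn*q[1],-sn*q[0]+c*q[1])
E
```

```text
top 41 250.14634146341464 208.78048780487805 247 253 206 212
side 320 272.128125 189.00625 257 286 179 211
top at .0945/.09 [0.54333441 0.17413373] [0.54388783 0.17447872] side .0755 [0.57216056 0.26511683]
joint [0.54555178 0.18744239] [-5.10897453 -0.69054675  1.35329565 12.22218238]
axis P 0.5807307263861622 0.1632230400363941
fix -0.040179634402405386 0.12948211497530282
```

```bash
python3 go.py -38.8,116,155 -38.8,116,81
```

```text
world [0.5435 0.1741 0.155 ] shift [23.07 16.04  0.19] turn -0.0 t 19.325
world [0.5435 0.1741 0.081 ] shift [23.07 16.04  7.59] turn -0.0 t 19.325
```

Request:
servo_tool:
  targets:
    - [23.1, 16, 0, 0]
    - [23.1, 16, 0, 0]
    - [23.1, 16, 0, 0]
    - [23.1, 16, 0, 0]
    - [23.1, 16, 0, 0]
    - [23.1, 16, 0, 0]
    - [23.1, 16, 3, 0]
    - [23.1, 16, 3, 0]
  claw: 120

```text
time: 20.32
tool_pos: [0.5405, 0.1735, 0.1238]
ee_rot: [-3.135, 0.004, 1.312]
wrist_force: [1.0, 0.4, 0.8]
width: 0.0497
finger_force: 0.0
```

```bash
python3 go.py -38.8,116,81; python3 -c "
from h import *
s=snapshot('side')[150:270,215:375]
cv2.imwrite('pics/d.png',cv2.resize(s,(640,480),interpolation=2))"
```

```text
world [0.5435 0.1741 0.081 ] shift [0.14 0.3  4.28] turn -0.1 t 20.325
```

View pics/d.png

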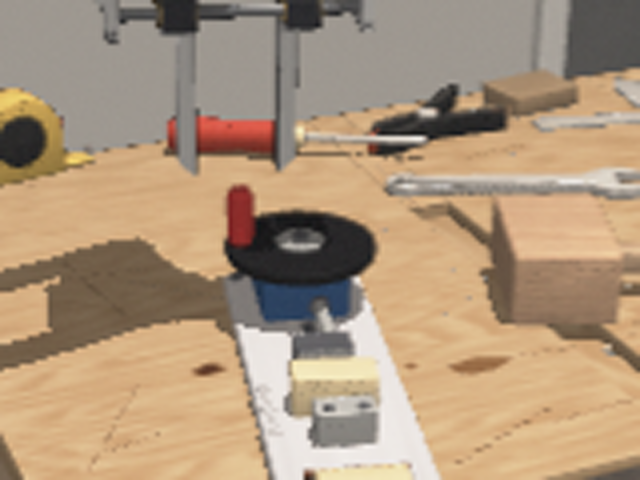

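The fingers (tips (190,170) and (287,165)) stand centred above the red handle (240,190). Descend and grip.

Request:
servo_tool:
  targets:
    - [0.1, 0.1, 2, 0]
    - [0.1, 0.2, 4.2, 0]
    - [0.1, 0.2, 4.2, 0]
    - [0.1, 0.2, 4.2, 0]

```text
time: 20.88
tool_pos: [0.5453, 0.1751, 0.087]
ee_rot: [3.139, -0.001, 1.313]
wrist_force: [-0.3, 0.1, -0.4]
width: 0.0494
finger_force: 0.0
```

Request:
servo_tool:
  targets:
    - [0, 0, 0, 0]
    - [0, 0, 0, 0]
    - [0, 0, 0, 0]
    - [0, 0, 0, 0]
    - [0, 0, 0, 0]
    - [0, 0, 0, 0]
    - [0, 0, 0, 0]
  claw: 255

```text
time: 21.75
tool_pos: [0.5441, 0.1754, 0.0854]
ee_rot: [-3.141, -0.0, 1.313]
wrist_force: [-3.8, -0.0, 5.3]
width: 0.0167
finger_force: 30.0
```

```bash
python3 go.py -38.8,116,81; python3 -c "
import numpy as np
t0=.03
for k in range(0,226,9):
    t=t0+np.radians(k); print(k,np.round([3.9*(np.sin(t)-np.sin(t0)),3.9*(np.cos(t0)-np.cos(t))],2))"
```

```text
world [0.5435 0.1741 0.081 ] shift [-0.15 -0.03  0.44] turn -0.0 t 21.75
0 [0. 0.]
9 [0.61 0.07]
18 [1.2  0.23]
27 [1.76 0.48]
36 [2.27 0.81]
45 [2.72 1.22]
54 [3.11 1.7 ]
63 [3.41 2.23]
72 [3.63 2.8 ]
81 [3.75 3.4 ]
90 [3.78 4.02]
99 [3.71 4.62]
108 [3.55 5.21]
117 [3.3  5.77]
126 [2.97 6.28]
135 [2.56 6.74]
144 [2.08 7.12]
153 [1.55 7.42]
162 [0.98 7.64]
171 [0.38 7.77]
180 [-0.23  7.8 ]
189 [-0.84  7.73]
198 [-1.43  7.57]
207 [-1.99  7.32]
216 [-2.5   6.98]
225 [-2.96  6.57]
```

Request:
servo_tool:
  targets:
    - [0.6, 0.07, 0, 0]
    - [1.2, 0.23, 0, 0]
    - [1.76, 0.48, 0, 0]
    - [2.27, 0.8, 0, 0]
    - [2.27, 0.8, 0, 0]
    - [2.27, 0.8, 0, 0]

```text
time: 22.5
tool_pos: [0.5592, 0.1956, 0.0855]
ee_rot: [3.139, -0.002, 1.313]
wrist_force: [0.4, 1.7, 2.8]
width: 0.0172
finger_force: 30.0
```

```bash
python3 -c "
from go import *
o=get_obs();q=o['tool_pos'][:2]-P[:2];c,s=np.cos(P[2]),np.sin(P[2]);print(c*q[0]+s*q[1],-s*q[0]+c*q[1],o['width'])
s=snapshot('side')[150:270,215:375]; t=snapshot('top')[170:245,230:362]
cv2.imwrite('pics/e.png',np.hstack([cv2.resize(s,(400,300),interpolation=2),cv2.resize(t,(400,300),interpolation=2)]))"
```

```text
-0.029047315627718517 0.140832904868375 0.01719640512910389
```

View pics/e.png

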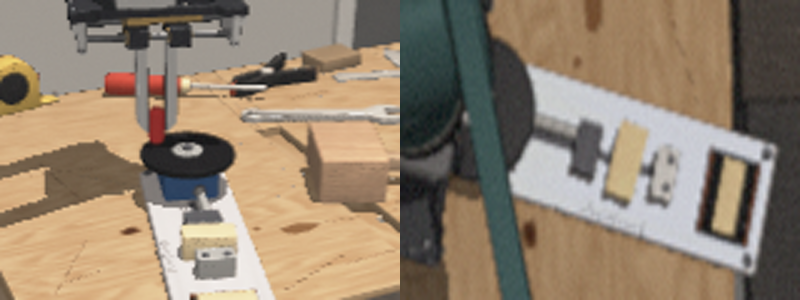

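Gripper holds the handle and the jaw has moved closer; on the circle (radius 38.8 mm). Carry on.

```bash
cat > arc.py <<'E'
from go import *
def arc(end,step=11.25,n=8):
    o=get_obs();q=o['tool_pos'][:2]-P[:2];c,s=np.cos(P[2]),np.sin(P[2]); f=np.array([c*q[0]+s*q[1],-s*q[0]+c*q[1]])*1000-[0,115]
    t=np.arctan2(f[1],-f[0])%(2*np.pi); print("theta",round(t,3),"r",np.linalg.norm(f).round(1),"F",np.round(o["wrist_force"],1),"w",o["width"])
    for k in range(1,n+1):
        a=min(end,t+np.radians(step*k)); d=np.array([-39*np.cos(a),39*np.sin(a)])-f; print(round(a,2),[round(d[1]/10,2),round(d[0]/10,2)])
arc(float(sys.argv[1]))
E
python3 arc.py 3.8
```

```text
theta 0.714 r 38.9 F [1.9 2.2 3.4] w 0.017229375204845035
0.91 [np.float64(0.53), np.float64(0.55)]
1.11 [np.float64(0.94), np.float64(1.19)]
1.3 [np.float64(1.22), np.float64(1.91)]
1.5 [np.float64(1.34), np.float64(2.66)]
1.7 [np.float64(1.32), np.float64(3.42)]
1.89 [np.float64(1.15), np.float64(4.17)]
2.09 [np.float64(0.84), np.float64(4.87)]
2.28 [np.float64(0.4), np.float64(5.49)]
```

Request:
servo_tool:
  targets:
    - [0.53, 0.55, 0, 0]
    - [0.94, 1.19, 0, 0]
    - [1.22, 1.91, 0, 0]
    - [1.34, 2.66, 0, 0]
    - [1.32, 3.42, 0, 0]
    - [1.15, 4.17, 0, 0]
    - [0.84, 4.87, 0, 0]
    - [0.4, 5.5, 0, 0]

```text
time: 23.6
tool_pos: [0.6134, 0.1852, 0.0855]
ee_rot: [3.14, -0.002, 1.313]
wrist_force: [1.9, 3.3, 4.6]
width: 0.0174
finger_force: 30.0
```

Request:
servo_tool:
  targets:
    - [0, 0, 0, 0]
    - [0, 0, 0, 0]
    - [0, 0, 0, 0]

```text
time: 23.98
tool_pos: [0.6139, 0.1843, 0.0855]
ee_rot: [3.137, -0.0, 1.313]
wrist_force: [6.3, 1.7, 2.9]
width: 0.0171
finger_force: 30.0
```

```bash
python3 arc.py 3.8
```

```text
theta 2.319 r 39.2 F [6.3 1.7 2.9] w 0.017089570321155875
2.52 [np.float64(-0.59), np.float64(0.49)]
2.71 [np.float64(-1.25), np.float64(0.88)]
2.91 [np.float64(-1.97), np.float64(1.12)]
3.1 [np.float64(-2.73), np.float64(1.23)]
3.3 [np.float64(-3.49), np.float64(1.18)]
3.5 [np.float64(-4.23), np.float64(0.99)]
3.69 [np.float64(-4.92), np.float64(0.65)]
3.8 [np.float64(-5.26), np.float64(0.42)]
```

Request:
servo_tool:
  targets:
    - [-0.59, 0.49, 0, 0]
    - [-1.25, 0.88, 0, 0]
    - [-1.97, 1.12, 0, 0]
    - [-2.73, 1.23, 0, 0]
    - [-3.49, 1.18, 0, 0]
    - [-4.23, 1.0, 0, 0]
    - [-4.23, 1.0, 0, 0]
    - [-4.23, 1.0, 0, 0]

```text
time: 24.98
tool_pos: [0.6115, 0.1392, 0.0855]
ee_rot: [3.14, 0.004, 1.312]
wrist_force: [4.9, -4.2, 3.9]
width: 0.0172
finger_force: 30.0
```

```bash
sed -i 's/11.25/4/' arc.py; python3 arc.py 3.95
```

```text
theta 3.547 r 39.0 F [ 4.9 -4.2  3.9] w 0.017189634498265348
3.62 [np.float64(-0.24), np.float64(-0.12)]
3.69 [np.float64(-0.48), np.float64(-0.25)]
3.76 [np.float64(-0.71), np.float64(-0.4)]
3.83 [np.float64(-0.93), np.float64(-0.57)]
3.9 [np.float64(-1.13), np.float64(-0.75)]
3.95 [np.float64(-1.28), np.float64(-0.9)]
3.95 [np.float64(-1.28), np.float64(-0.9)]
3.95 [np.float64(-1.28), np.float64(-0.9)]
```

Request:
servo_tool:
  targets:
    - [-0.24, -0.12, 0, 0]
    - [-0.48, -0.25, 0, 0]
    - [-0.71, -0.4, 0, 0]
    - [-0.71, -0.4, 0, 0]
    - [-0.71, -0.4, 0, 0]

```text
time: 25.6
tool_pos: [0.6064, 0.1339, 0.0855]
ee_rot: [3.139, 0.003, 1.312]
wrist_force: [3.6, -3.3, 3.0]
width: 0.017
finger_force: 30.0
```

```bash
python3 arc.py 3.95
```

```text
theta 3.738 r 39.0 F [ 3.6 -3.3  3. ] w 0.016973273062058754
3.81 [np.float64(-0.22), np.float64(-0.16)]
3.88 [np.float64(-0.43), np.float64(-0.33)]
3.95 [np.float64(-0.62), np.float64(-0.52)]
3.95 [np.float64(-0.63), np.float64(-0.53)]
3.95 [np.float64(-0.63), np.float64(-0.53)]
3.95 [np.float64(-0.63), np.float64(-0.53)]
3.95 [np.float64(-0.63), np.float64(-0.53)]
3.95 [np.float64(-0.63), np.float64(-0.53)]
```

Request:
servo_tool:
  targets:
    - [-0.11, -0.08, 0, 0]
    - [-0.22, -0.16, 0, 0]
    - [-0.28, -0.21, 0, 0]
    - [-0.34, -0.26, 0, 0]
    - [-0.34, -0.26, 0, 0]
    - [-0.34, -0.26, 0, 0]

```text
time: 26.35
tool_pos: [0.6036, 0.1318, 0.0855]
ee_rot: [3.137, 0.001, 1.313]
wrist_force: [5.8, -2.9, 1.7]
width: 0.0169
finger_force: 30.0
```

```bash
python3 arc.py 3.95
```

```text
theta 3.826 r 38.9 F [ 5.8 -2.9  1.7] w 0.01685542978013656
3.9 [np.float64(-0.21), np.float64(-0.17)]
3.95 [np.float64(-0.36), np.float64(-0.32)]
3.95 [np.float64(-0.36), np.float64(-0.32)]
3.95 [np.float64(-0.36), np.float64(-0.32)]
3.95 [np.float64(-0.36), np.float64(-0.32)]
3.95 [np.float64(-0.36), np.float64(-0.32)]
3.95 [np.float64(-0.36), np.float64(-0.32)]
3.95 [np.float64(-0.36), np.float64(-0.32)]
```

Request:
servo_tool:
  targets:
    - [-0.1, -0.09, 0, 0]
    - [-0.2, -0.18, 0, 0]
    - [-0.28, -0.25, 0, 0]
    - [-0.28, -0.25, 0, 0]
    - [-0.28, -0.25, 0, 0]

```text
time: 26.98
tool_pos: [0.6029, 0.1312, 0.0856]
ee_rot: [3.133, -0.003, 1.313]
wrist_force: [12.7, 0.9, -2.1]
width: 0.0172
finger_force: 30.0
```

```bash
python3 arc.py 4.1
```

```text
theta 3.851 r 38.9 F [12.7  0.9 -2.1] w 0.01718176599091832
3.92 [np.float64(-0.21), np.float64(-0.18)]
3.99 [np.float64(-0.39), np.float64(-0.38)]
4.06 [np.float64(-0.57), np.float64(-0.59)]
4.1 [np.float64(-0.66), np.float64(-0.71)]
4.1 [np.float64(-0.66), np.float64(-0.71)]
4.1 [np.float64(-0.66), np.float64(-0.71)]
4.1 [np.float64(-0.66), np.float64(-0.71)]
4.1 [np.float64(-0.66), np.float64(-0.71)]
```

Contact felt at θ≈3.85 (expected 3.83): motion stopped and the force rose. Release and retreat.

Request:
servo_tool:
  targets:
    - [0.18, 0.17, 0, 0]
    - [0.18, 0.17, 0, 0]
    - [0.18, 0.17, 0, 0]

```text
time: 27.35
tool_pos: [0.6034, 0.1316, 0.0855]
ee_rot: [3.136, -0.0, 1.313]
wrist_force: [8.9, -0.5, -0.3]
width: 0.0175
finger_force: 30.0
```

Request:
servo_tool:
  targets:
    - [0, 0, 0, 0]
    - [0, 0, 0, 0]
    - [0, 0, 0, 0]
    - [0, 0, 0, 0]
    - [0, 0, 0, 0]
    - [0, 0, 0, 0]
  claw: 120

```text
time: 28.1
tool_pos: [0.6009, 0.1323, 0.0852]
ee_rot: [-3.141, 0.0, 1.313]
wrist_force: [0.8, 0.5, 0.1]
width: 0.0495
finger_force: 0.0
```

Request:
servo_tool:
  targets:
    - [0, 0, -4, 0]
    - [0, 0, -8, 0]
    - [0, 0, -10, 0]
    - [0, 0, -10, 0]
    - [4, -10, -10, 0]
    - [4, -20, -10, 0]
    - [4, -25, -10, 0]
    - [4, -25, -10, 0]

```text
time: 29.1
tool_pos: [0.3718, 0.2331, 0.1833]
ee_rot: [-3.139, 0.001, 1.313]
wrist_force: [-0.9, 1.3, 0.6]
width: 0.0497
finger_force: 0.0
```

```bash
python3 -c "
from h import *
s=snapshot('side')[190:290,235:365]; t=snapshot('top')[170:245,230:362]
cv2.imwrite('pics/f.png',np.vstack([cv2.resize(t,(528,300),interpolation=2),cv2.resize(s[10:85],(528,300),interpolation=2)]))"
```

```text
(no output)
```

View pics/f.png

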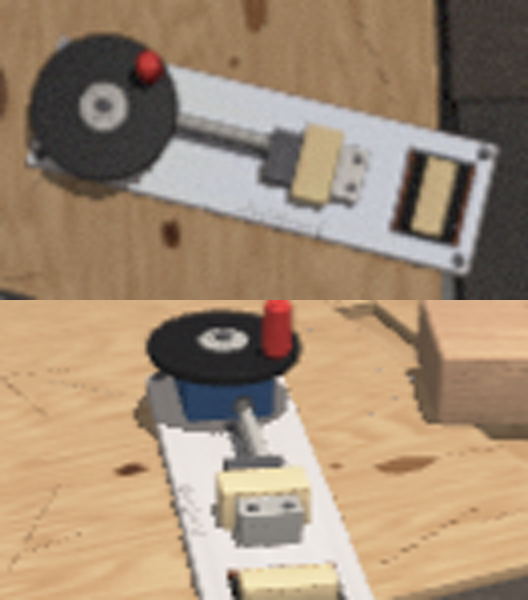

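The top picture shows the thick block (317,165) clamped squarely between jaw (280,158) and anvil (350,173), with the thin one centred in storage (433,197). Hand in.

```bash
python3 -c "
from bench import *
print(close_job())"
```

```text
the job is handed in; nothing more can be done
None
```

The blocks are swapped: the thick block is in the seat, clamped against the anvil by the jaw, and the thin one is in storage. I let go of the handle and handed the job in at about 29 s; no verdict was returned.

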